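# Index the sprocket table by one hole

### The job

With the fingertips only, press the black plunger on the rotary table in to free it, turn the table clockwise (seen from above) to the next of its eight holes, and let the plunger spring back out fully so that the table is locked there. Turn it by that one hole only, grasp and lift nothing, leave the sprocket lying on the table and do not disturb the other things on the bench.

Things in the scene. Friction and masses are not known exactly. Their poses are not given: they have to be found in the camera images.
- base: round dark steel base of the indexing table, 250 mm across, 10 mm thick, fixed to the bench at any yaw. Origin: on the axis of rotation, at bench height; z up. Eight bright ticks on its rim, 45 degrees apart, mark the holes, one on the base's own +x axis. Under the turntable it carries the fixed index ring with the eight holes.
- turntable (a joint): angle of the turntable, rad: 0 with the plunger at the first hole (on the base's +x axis), growing clockwise seen from above; next hole at 0.785. Green-enamelled disc, 210 mm across, top 48 mm above the bench; at its centre a steel hub, 32 mm across, rises to 70 mm. Friction about 0.1 N m plus the key's drag; stays where left. Locked, it has about 0.02 rad of play either way.
- plunger (a joint): how far the plunger is pressed down, m: 0 = out, 0.010 = bottomed; spring 5 N (out) to 8 N. Out, its key stands 6 mm deep in a hole and locks the table. Pressed 7 to 9 mm it frees the table and must be kept pressed for the first 0.16 rad of turning; from there the ring between holes holds it about 6 mm in by itself, and, if not pressed by a finger, it snaps out at the next hole.
- plunger_top (a point): centre of the flat top of the plunger's black round head, 32 mm across, 12 mm thick, facing up; 85 mm from the axis; 78 mm above the bench when out, 68 mm when bottomed. Pressed straight down; a fingertip pressing it can also drag the table round by friction. It goes round with the turntable.
- peg_a_top (a point): centre of the top of a bare steel turning peg, upright on the turntable, 16 mm across, its top 93 mm above the bench and 45 mm above the turntable, 85 mm from the axis, 90 degrees counter-clockwise of the plunger. Push it sideways with a fingertip to turn the table. It goes round with the turntable.
- peg_b_top (a point): the same on the second, equal peg, 90 degrees clockwise of the plunger, 85 mm from the axis, its top 93 mm above the bench.
- sprocket: loose steel bicycle sprocket, 103 mm across, 4 mm thick, lying on the turntable round the hub with 2 mm of play; origin at the centre of its underside, 48 mm above the bench. It goes round with the table.
- wax_block: bystander: block of white ski wax, 60 x 40 x 25 mm, lying; origin at the centre of its underside
- screwdriver: bystander: screwdriver lying on the bench, about 200 mm long, along its own x axis
- bolt_pot: bystander: small open metal pot, 56 mm across, 45 mm high
- brush: bystander: hand brush lying on the bench
- spray_can: bystander: metal can standing on the bench, 56 mm across, 150 mm high
- wrench: bystander: wrench lying on the bench
- tape_roll: bystander: roll of tape lying flat, 90 mm across, 25 mm high
Mind the look-alikes: they are no part of the job. Of the things that look like the sprocket, the largest one is meant.

How it is judged:
On the way, in this order (a step that is already met when the one before it is completed fails the run):
1. the plunger is pressed in by the fingers at its first hole (value of joint plunger above 0.0055 m and value of joint turntable below 0.1 rad and contact force between the fingers and plunger above 0.5 N), for 0.05 s.
2. the table is turned clockwise off that hole (value of joint turntable above 0.15 rad and value of joint plunger above 0.004 m), for 0.05 s.
3. the plunger has snapped out in the next hole (value of joint turntable between 0.745 and 0.825 rad and value of joint plunger below 0.0015 m), for 0.2 s.
At the end, for the whole second after the job is handed in: The turntable stands at rest one hole clockwise of its start (0.785 rad within 0.04), the plunger is out to within 1.5 mm, and the sprocket lies on the turntable round its hub (all of step 3 and velocity of joint turntable between -0.05 and 0.05 rad/s and z of sprocket in the frame of base between 0.044 and 0.052 m and horizontal distance between sprocket and base below 0.006 m); the robot touches nothing.
It fails at once if the table is turned past the next hole (more than 0.95 rad) (value of joint turntable above 0.95 rad).
It fails at once if the table is turned the wrong way (more than 0.12 rad counter-clockwise) (value of joint turntable below -0.12 rad).
It fails at once if the sprocket is lifted by more than 6 mm (z of sprocket in the frame of base above 0.054 m).
It fails at once if a bystander is moved by more than 30 mm (distance of any of wax_block, screwdriver, bolt_pot, brush, spray_can, wrench, tape_roll from where it was at the start of the episode above 0.03 m).
It fails at once if a bystander is lifted by more than 20 mm (height (world z) of any of wax_block, screwdriver, bolt_pot, brush, spray_can, wrench, tape_roll above 0.02 m).
It also fails if it takes over 48 s, if anything falls off the work surface, if the arm or the gripper's body presses on something with over 40 N, if the wrist force passes 120 N, or if a joint passes its speed limit or range.

### The arm

A 6-joint arm with a two-finger parallel gripper is mounted at the origin on the work surface. World frame = base frame: x ahead of the robot, y to its left, z up, the work surface at z = 0. Lengths are in m, angles in rad, forces in N, time in s.
With the tool pointing down it reaches from about 0.25 to 0.8 m from the base axis. Payload 8.5 kg.
Tool frame: the origin (TCP) lies on the centre line of the jaws, within the pads' length; the fingertips stand 17 mm ahead of it and the grasp point (between the pads) lies 2 mm behind it; z points along the fingers, y is the direction in which the jaws open and shut (so a half turn about z gives the same grasp; the last joint's range is limited). The gripper opens to 85 mm and grips with 20 to 120 N. Pads are 22 mm wide; open, the fingers measure 114 mm over their backs; the gripper's body (76 mm by 85 mm) begins 54 mm behind the grasp point. The pads swing forward as they close: fully open they stand 13 mm farther back than shut.
Start: joints at [-1.259, 0.238, -0.013, 1.319, 0, 1.571], TCP at [0.161, -0.5, 0.248] pointing down, gripper open.
Joint ranges: [-2.66, 2.66], [-1.03, 1.9], [-1.14, 1.46], [-1.82, 2.27], [-1.45, 1.34], [-3.14, 3.14]. Speed limits (rad/s): [2.22, 2.22, 2.79, 3.14, 3.14, 3.14].

### API

Orientations are given as a rotation vector (axis times angle).
In Python, from workcell import r gives the robot as it stands.
- The arm moves only by the tool jog_arm, never from a script. Its arguments are lists of equal length, an entry for each row: "hand": the opening, from -1 (shut) to 1 (fully open); "slide": the shift along the world's x, y, z in m, a list of three; "twist": the turn, a rotation vector about the world's x, y, z in rad, a list of three. In form: {"hand": [hand, ...], "slide": [[x, y, z], ...], "twist": [[ax, ay, az], ...]}. A call has 1 to 10 rows; each row is the pose to reach, as a shift and turn from the pose commanded when the call began; what a row does not reach only later rows make up. A row lasts 1/12 s, in which the tool goes at most 41.7 mm and 7.16 degrees, less where a joint would pass 70% of its speed; a pose out of reach is approached as far as the arm can. A call with a gripper value outside its range is refused whole. The fingers move at their own pace and stop on an object; "squeeze" is the grip in N (left out, the last holds). Time passes only in rows, so rows that repeat a pose let the fingers close. It gives the time, the measured TCP pose, the force and the opening at its end, in the units of the state.
- r.get_obs(): the state, without advancing time (a new reading comes with each control period).
- r.read_camera(name): name is "scene" or "top"; returns a dict with "img" (400x640x3 uint8, red, green, blue), "camera_matrix" (3x3 intrinsics, pixels), "k1" (the pictures are not rectified: a ray, as slopes to the right and down, at radius r is drawn at 1 + k1 r^2 times it, then the intrinsics apply), "camera_from_world" (4x4, takes a point from world to camera coordinates). Camera axes: x right, y down, z forward; pixel columns grow to the right and rows downward; lengths in m; the calibration is good to about 2 mm. A picture is of the moment at which its call begins. There is no depth.
- r.hand_in(): hands the job in, once; it reports no verdict.
The state is a dict: "t": time; "joint_positions": joint angles; "dq": joint speeds; "joint_efforts": joint torques, N m; "position": TCP position; "tcp_rot": TCP orientation; "wrist_force": force on the tool from outside, world axes, zero at the start; "ft_torque": the same for the moment, N m; "finger_gap": opening from 0.0 (shut) to 1.0 (fully open).
Only numpy, scipy, OpenCV 4.12 (cv2) and the standard library are available. Lean on these libraries where they do the work, as an engineer would, in place of code of your own. Each camera call takes 0.05 s, during which the arm holds its last target.

## Working session

There is one attempt and no reset: what is moved stays moved. The work goes in short steps, Python scripts to look and compute and a tool call to move; the robot and the scene stay as the last step left them, time stands still between calls to the robot, and variables do not carry over. Pictures are saved under pics/ and viewed, and the job is handed in when it is done.

Besides the shell and the picture viewer there is one more tool, called after ">>>" as name(argument=value, ...), one argument or row to a line, values as JSON. jog_arm: Moves the arm, as the interface text tells. Its arguments: {"type":"object","properties":{"hand":{"type":"array","items":{"type":"number"}},"slide":{"type":"array","items":{"type":"array","items":{"type":"number"}}},"twist":{"type":"array","items":{"type":"array","items":{"type":"number"}}},"squeeze":{"type":"number"}},"required":["hand","slide","twist"]}

```bash
mkdir -p pics; ls; python3 - <<'E'
from workcell import r
import cv2,pickle
for n in("scene","top"):
    c=r.read_camera(n); cv2.imwrite(f"pics/{n}0.png",c["img"][:,:,::-1]); pickle.dump(c,open(f"{n}0.pkl","wb"))
    print(n,c["camera_matrix"],c["k1"],c["camera_from_world"])
o=r.get_obs(); print(o)
E
```

```text
pics
scene [[415.41549524   0.         317.9654826 ]
 [  0.         415.41549524 198.99397037]
 [  0.           0.           1.        ]] -0.11143827123393829 [[-2.94055890e-01  9.55788083e-01 -5.24187877e-04  1.59293496e-01]
 [ 6.67388237e-01  2.04934702e-01 -7.15957198e-01 -3.17379902e-01]
 [-6.84195933e-01 -2.10881268e-01 -6.98143979e-01  1.86133492e+00]
 [ 0.00000000e+00  0.00000000e+00  0.00000000e+00  1.00000000e+00]]
top [[441.38038702   0.         325.62140298]
 [  0.         441.38038702 187.27619641]
 [  0.           0.           1.        ]] -0.03792796509676755 [[ 0.08240661 -0.99659601  0.00235628 -0.04295212]
 [-0.97374959 -0.08102041 -0.21271444  0.59439162]
 [ 0.21218126  0.01523465 -0.97711157  1.28777719]
 [ 0.          0.          0.          1.        ]]
{'t': 0.1, 'joint_positions': array([-1.25897140e+00,  2.38754641e-01, -1.41240344e-02,  1.31920242e+00,
        8.57002910e-06,  1.57077385e+00]), 'dq': array([ 0.00099782, -0.0013448 ,  0.00241097, -0.00064215, -0.00217243,
       -0.00179871]), 'joint_efforts': array([-7.27991264e-04, -5.39719677e+01,  3.46999240e+01,  1.33816351e-02,
       -1.25437998e-05, -1.11671500e-05]), 'position': array([ 0.16096958, -0.49936879,  0.24774201]), 'tcp_rot': array([-3.10222532e+00, -4.87668983e-01,  2.99933960e-04]), 'wrist_force': array([-0.37049794, -0.11496721,  0.39605619]), 'ft_torque': array([-0.00897605,  0.03917529,  0.03448804]), 'finger_gap': 1.0012939629584574}
```

View pics/scene0.png

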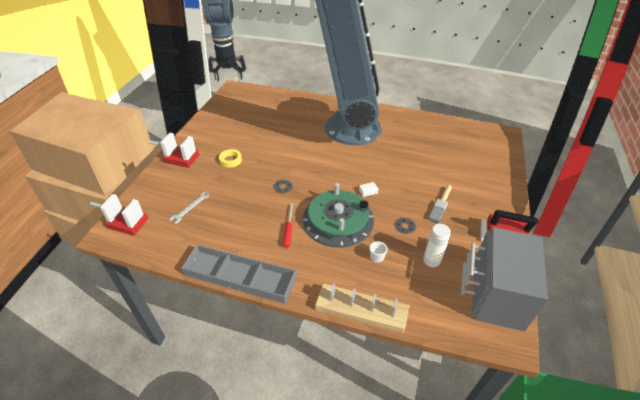

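View pics/top0.png

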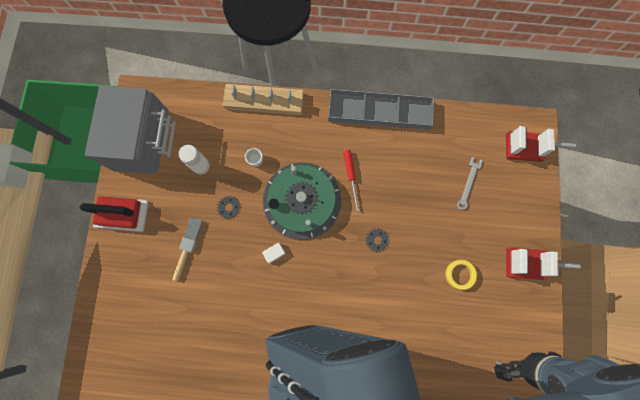

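```bash
python3 - <<'E'
import cv2
a=cv2.imread("pics/top0.png")[150:250,235:365]; cv2.imwrite("pics/topc.png",cv2.resize(a,None,fx=6,fy=6,interpolation=cv2.INTER_CUBIC))
a=cv2.imread("pics/scene0.png")[170:255,285:410]; cv2.imwrite("pics/scenec.png",cv2.resize(a,None,fx=6,fy=6,interpolation=cv2.INTER_CUBIC))
E
```

```text
(no output)
```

View pics/topc.png

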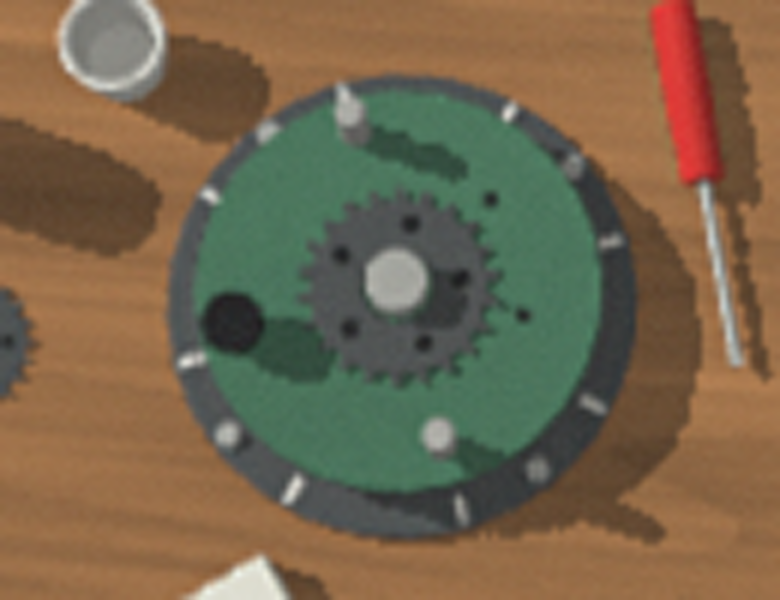

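View pics/scenec.png

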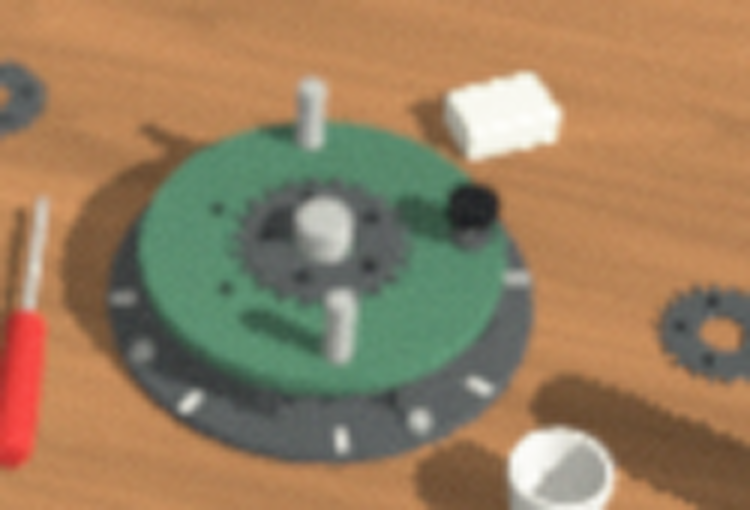

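```bash
cat > h.py <<'E'
import numpy as np,cv2,pickle
def ray(c,u,v):
    K=c["camera_matrix"];k=c["k1"]
    p=cv2.undistortPoints(np.array([[[u,v]]],float),K,np.array([k,0,0,0,0]))[0,0]
    T=c["camera_from_world"];R=T[:3,:3]
    return -R.T@T[:3,3],R.T@np.array([p[0],p[1],1])
def atz(c,u,v,z):
    o,d=ray(c,u,v);return o+d*(z-o[2])/d[2]
def crop(x,y,x0,y0,s=6): return (x+.5)/s-.5+x0,(y+.5)/s-.5+y0
E
python3 - <<'E'
from h import *
np.set_printoptions(precision=4,suppress=True)
T=pickle.load(open("top0.pkl","rb"));S=pickle.load(open("scene0.pkl","rb"))
def t(x,y,z): return atz(T,*crop(x,y,235,150),z)
def s(x,y,z): return atz(S,*crop(x,y,285,170),z)
tk=np.array([t(x,y,.010) for x,y in [(193,360),(210,195),(342,90),(510,111),(610,241),(593,404),(461,510),(293,489)]])
c=tk.mean(0);print("ticks",c); print(np.hypot(*(tk-c)[:,:2].T),np.degrees(np.arctan2((tk-c)[:,1],(tk-c)[:,0])))
for n,p,q,z in [("hub",(396,280),(324,214),.07),("pl",(234,323),(473,202),.078),("A",(438,433),(313,86),.093),("B",(349,108),(341,296),.093)]:
    for w in (t(*p,z),s(*q,z)):
        d=w-c;print(n,w,np.hypot(d[0],d[1]),np.degrees(np.arctan2(d[1],d[0])))
E
```

```text
ticks [0.5625 0.0802 0.01  ]
[0.1142 0.1169 0.1185 0.117  0.1146 0.1156 0.1165 0.1152] [ 111.6205   66.1933   21.0353  -24.4512  -69.6294 -114.4539 -159.2286
  156.052 ]
hub [0.5605 0.0797 0.07  ] 0.0020688000422368928 -166.14327359637397
hub [0.5584 0.0786 0.07  ] 0.004392913553891524 -159.3353378898853
pl [0.5304 0.158  0.078 ] 0.08417175612028654 112.44934840573346
pl [0.5322 0.1587 0.078 ] 0.08415183837817056 111.14328249925867
A [0.4816 0.0503 0.093 ] 0.08625588024688441 -159.71590347457095
A [0.4806 0.0502 0.093 ] 0.08719700351315289 -159.91079684744253
B [0.6421 0.11   0.093 ] 0.08500008719681318 20.543290359534485
B [0.6381 0.1087 0.093 ] 0.08075246610526866 20.697682102018565
```

>>> jog_arm(
  hand=[-1,-1,-1,-1,-1,-1,-1,-1,-1,-1],
  slide=[
    [0.02,0.035,0],
    [0.04,0.07,0],
    [0.06,0.105,0],
    [0.08,0.14,0],
    [0.1,0.175,0],
    [0.12,0.21,0],
    [0.14,0.245,0],
    [0.16,0.28,0],
    [0.18,0.315,0],
    [0.2,0.35,0],
  ],
  twist=[
    [0,0,0],
    [0,0,0],
    [0,0,0],
    [0,0,0],
    [0,0,0],
    [0,0,0],
    [0,0,0],
    [0,0,0],
    [0,0,0],
    [0,0,0],
  ],
)

```text
t: 0.93
position: [0.3613, -0.1477, 0.2483]
tcp_rot: [3.104, 0.487, 0.0]
wrist_force: [1.3, -0.6, 0.4]
finger_gap: -0.002
```

```bash
python3 - <<'E'
from workcell import r
o=r.get_obs();print({k:o[k] for k in("t","joint_positions","position","tcp_rot","wrist_force","finger_gap")})
E
```

```text
{'t': 0.9333, 'joint_positions': array([-3.88123404e-01,  6.64898883e-03, -2.86606933e-01,  1.27743922e+00,
        3.74065241e-05,  2.44194291e+00]), 'position': array([ 0.36133072, -0.14772302,  0.24829024]), 'tcp_rot': array([3.10353862e+00, 4.87364908e-01, 1.66411567e-04]), 'wrist_force': array([ 1.30385868, -0.57824928,  0.43291952]), 'finger_gap': -0.0020789336041856185}
```

>>> jog_arm(
  hand=[-1,-1,-1,-1,-1,-1,-1,-1,-1,-1],
  slide=[
    [0.017,0.031,0],
    [0.034,0.061,0],
    [0.051,0.092,0],
    [0.068,0.122,0],
    [0.085,0.153,0],
    [0.102,0.184,0],
    [0.119,0.214,0],
    [0.136,0.245,0],
    [0.153,0.275,-0.02],
    [0.17,0.306,-0.04],
  ],
  twist=[
    [0,0,0.1],
    [0,0,0.2],
    [0,0,0.3],
    [0,0,0.4],
    [0,0,0.5],
    [0,0,0.6],
    [0,0,0.7],
    [0,0,0.8],
    [0,0,0.9],
    [0,0,1.0],
  ],
)

```text
t: 1.77
position: [0.5322, 0.1583, 0.2083]
tcp_rot: [2.484, 1.922, 0.003]
wrist_force: [1.0, -0.2, -0.4]
finger_gap: -0.0
```

>>> jog_arm(
  hand=[-1,-1,-1,-1],
  slide=[
    [0,0,-0.03],
    [0,0,-0.06],
    [0,0,-0.085],
    [0,0,-0.085],
  ],
  twist=[
    [0,0,0],
    [0,0,0],
    [0,0,0],
    [0,0,0],
  ],
)

```text
t: 2.1
position: [0.5279, 0.1558, 0.1182]
tcp_rot: [-2.487, -1.915, 0.013]
wrist_force: [-1.1, -0.4, -0.8]
finger_gap: 0.0
```

```bash
python3 - <<'E'
from workcell import r
import cv2,numpy as np
o=r.get_obs();print({k:o[k] for k in("t","joint_positions","position","tcp_rot","wrist_force","finger_gap")})
a=r.read_camera("scene")["img"][100:260,270:430,::-1];b=r.read_camera("top")["img"][130:290,220:380,::-1]
cv2.imwrite("pics/p1.png",cv2.resize(np.hstack([a,b]),None,fx=2.5,fy=2.5,interpolation=cv2.INTER_CUBIC))
E
```

```text
{'t': 2.1, 'joint_positions': array([ 2.86916838e-01,  3.61150313e-01, -1.83122757e-01,  1.03520218e+00,
        5.77981415e-05,  2.11615010e+00]), 'position': array([0.52792608, 0.15578635, 0.11822788]), 'tcp_rot': array([-2.48662953, -1.91470811,  0.01266823]), 'wrist_force': array([-1.13594084, -0.38845863, -0.79036319]), 'finger_gap': 0.00017596909807924305}
```

View pics/p1.png

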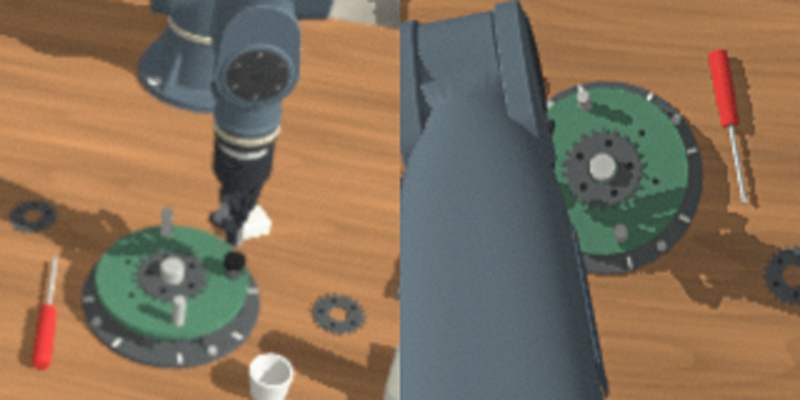

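The scene view (left half) shows the closed fingertips at about (232,240), just above the black plunger head at (235,262). I'll lower them to touch.

>>> jog_arm(
  hand=[-1,-1,-1,-1,-1],
  slide=[
    [0,0,-0.015],
    [0,0,-0.025],
    [0,0,-0.028],
    [0,0,-0.031],
    [0,0,-0.031],
  ],
  twist=[
    [0,0,0],
    [0,0,0],
    [0,0,0],
    [0,0,0],
    [0,0,0],
  ],
)

```text
t: 2.62
position: [0.5315, 0.1563, 0.0931]
tcp_rot: [2.49, 1.915, 0.001]
wrist_force: [-1.6, -0.5, 4.2]
finger_gap: 0.003
```

>>> jog_arm(
  hand=[-1,-1,-1,-1,-1],
  slide=[
    [0,0,-0.003],
    [0,0,-0.006],
    [0,0,-0.0075],
    [0,0,-0.0085],
    [0,0,-0.0085],
  ],
  twist=[
    [0,0,0],
    [0,0,0],
    [0,0,0],
    [0,0,0],
    [0,0,0],
  ],
)

```text
t: 3.03
position: [0.5319, 0.1565, 0.0852]
tcp_rot: [2.489, 1.915, 0.003]
wrist_force: [-0.3, -0.8, 7.7]
finger_gap: -0.001
```

>>> jog_arm(
  hand=[-1,-1,-1,-1],
  slide=[
    [0,0,-0.001],
    [0,0,-0.0015],
    [0,0,-0.002],
    [0,0,-0.002],
  ],
  twist=[
    [0,0,0],
    [0,0,0],
    [0,0,0],
    [0,0,0],
  ],
)

```text
t: 3.37
position: [0.5332, 0.157, 0.0849]
tcp_rot: [2.488, 1.915, 0.009]
wrist_force: [-1.2, -0.2, 18.9]
finger_gap: -0.005
```

>>> jog_arm(
  hand=[-1,-1,-1,-1,-1,-1,-1,-1,-1,-1],
  slide=[
    [0.0032,0.0012,0],
    [0.0065,0.0022,0],
    [0.0097,0.0031,0],
    [0.0131,0.0039,0],
    [0.0164,0.0045,0],
    [0.0197,0.005,0],
    [0.0231,0.0054,0],
    [0.0264,0.0056,0],
    [0.0299,0.0057,0],
    [0.0333,0.0057,0],
  ],
  twist=[
    [0,0,0],
    [0,0,0],
    [0,0,0],
    [0,0,0],
    [0,0,0],
    [0,0,0],
    [0,0,0],
    [0,0,0],
    [0,0,0],
    [0,0,0],
  ],
)

```text
t: 4.2
position: [0.5663, 0.1626, 0.085]
tcp_rot: [2.488, 1.915, 0.008]
wrist_force: [-2.1, 0.3, 17.7]
finger_gap: 0.002
```

```bash
cat > pic.py <<'E'
import sys,cv2,numpy as np
from workcell import r
a=r.read_camera("scene")["img"][150:270,270:430,::-1];b=r.read_camera("top")["img"][140:260,220:380,::-1]
cv2.imwrite(sys.argv[1],cv2.resize(np.vstack([a,b]),None,fx=2.5,fy=2.5,interpolation=cv2.INTER_CUBIC) if 0 else cv2.resize(np.hstack([a,b]),None,fx=2.5,fy=2.5,interpolation=cv2.INTER_CUBIC))
E
python3 pic.py pics/p2.png
```

```text
(no output)
```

View pics/p2.png

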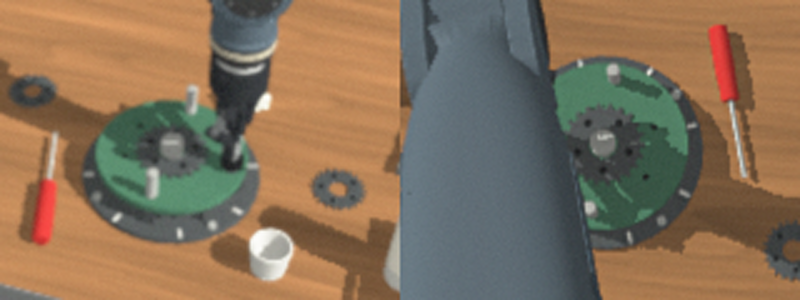

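>>> jog_arm(
  hand=[-1,-1,-1,-1,-1,-1,-1,-1,-1,-1],
  slide=[
    [0,0,0.02],
    [0,0,0.045],
    [0,0,0.07],
    [-0.018,-0.024,0.07],
    [-0.036,-0.048,0.07],
    [-0.054,-0.072,0.07],
    [-0.072,-0.096,0.07],
    [-0.089,-0.119,0.07],
    [-0.089,-0.119,0.07],
    [-0.089,-0.119,0.07],
  ],
  twist=[
    [0,0,0],
    [0,0,0],
    [0,0,0],
    [0,0,0],
    [0,0,0],
    [0,0,0],
    [0,0,0],
    [0,0,0],
    [0,0,0],
    [0,0,0],
  ],
)

```text
t: 5.13
position: [0.4751, 0.0422, 0.1527]
tcp_rot: [2.491, 1.913, 0.002]
wrist_force: [0.9, -0.2, 0.6]
finger_gap: -0.001
```

```bash
python3 pic.py pics/p3.png
```

```text
(no output)
```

View pics/p3.png

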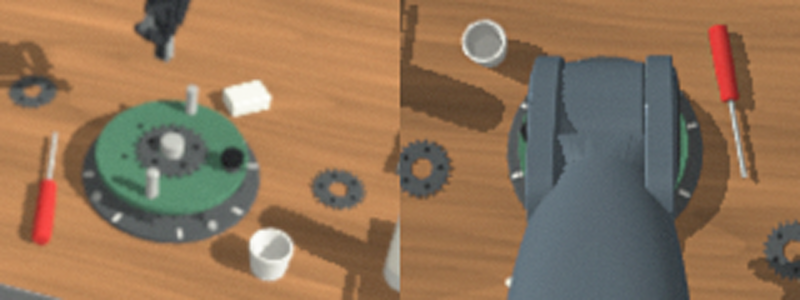

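```bash
cat > ang.py <<'E'
import sys
from h import *
S=pickle.load(open("scene0.pkl","rb"))
def m(x,y,z): return atz(S,*crop(x,y,270,150,2.5),z)
v=list(map(float,sys.argv[1:]))
a,b,p=m(v[0],v[1],.093),m(v[2],v[3],.093),m(v[4],v[5],v[6])
d=a-b;print(a,b,p,"ang AB",np.radians(201.1)-np.arctan2(d[1],d[0])%(2*np.pi))
E
python3 ang.py 192 89 152 172 231 155 .072
python3 - <<'E'
import cv2
a=cv2.imread("pics/p3.png")[60:230,60:280];cv2.imwrite("pics/p3c.png",cv2.resize(a,None,fx=3,fy=3))
E
```

```text
[0.47755372 0.08471581 0.093     ] [0.64660946 0.07458647 0.093     ] [0.56669345 0.16234417 0.072     ] ang AB 0.4281101041598836
```

View pics/p3c.png

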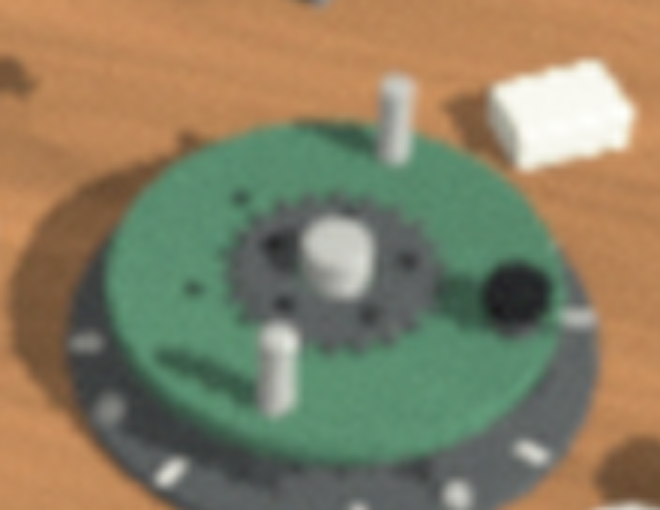

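>>> jog_arm(
  hand=[-1,-1,-1,-1,-1,-1],
  slide=[
    [0,0,-0.03],
    [0,0,-0.055],
    [0,0,-0.068],
    [0,0,-0.07],
    [0,0,-0.07],
    [0,0,-0.07],
  ],
  twist=[
    [0,0,0],
    [0,0,0],
    [0,0,0],
    [0,0,0],
    [0,0,0],
    [0,0,0],
  ],
)

```text
t: 5.73
position: [0.4762, 0.0436, 0.0824]
tcp_rot: [2.489, 1.917, 0.001]
wrist_force: [-0.7, -0.2, 0.1]
finger_gap: -0.0
```

>>> jog_arm(
  hand=[-1,-1,-1,-1,-1,-1,-1,-1,-1,-1],
  slide=[
    [0,0.006,0],
    [0,0.012,0],
    [0,0.016,0],
    [0,0.019,0],
    [0,0.022,0],
    [0,0.025,0],
    [0,0.028,0],
    [0.001,0.031,0],
    [0.001,0.034,0],
    [0.001,0.037,0],
  ],
  twist=[
    [0,0,0],
    [0,0,0],
    [0,0,0],
    [0,0,0],
    [0,0,0],
    [0,0,0],
    [0,0,0],
    [0,0,0],
    [0,0,0],
    [0,0,0],
  ],
)

```text
t: 6.57
position: [0.4762, 0.08, 0.0818]
tcp_rot: [2.49, 1.915, -0.001]
wrist_force: [0.1, -4.9, 1.8]
finger_gap: 0.0
```

```bash
python3 pic.py pics/p4.png
```

```text
(no output)
```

View pics/p4.png

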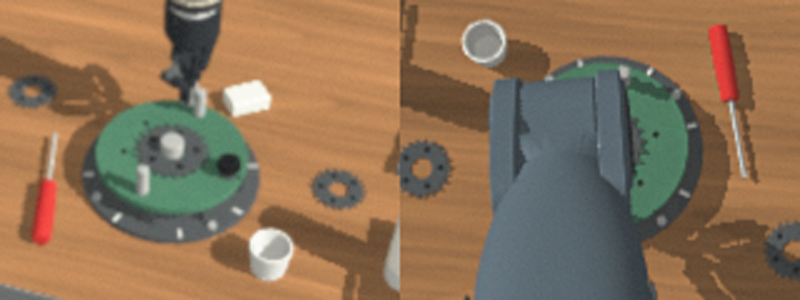

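>>> jog_arm(
  hand=[-1,-1,-1,-1,-1,-1,-1,-1],
  slide=[
    [0,0.0015,0],
    [0,0.003,0],
    [0.001,0.0045,0],
    [0.001,0.006,0],
    [0.001,0.0075,0],
    [0.001,0.009,0],
    [0.001,0.01,0],
    [0.001,0.01,0],
  ],
  twist=[
    [0,0,0],
    [0,0,0],
    [0,0,0],
    [0,0,0],
    [0,0,0],
    [0,0,0],
    [0,0,0],
    [0,0,0],
  ],
)

```text
t: 7.33
position: [0.4776, 0.0903, 0.0818]
tcp_rot: [-2.49, -1.916, -0.001]
wrist_force: [2.3, -2.5, -0.1]
finger_gap: -0.001
```

```bash
python3 pic.py pics/p5.png
python3 - <<'E'
import cv2
a=cv2.imread("pics/p5.png")[60:230,60:280];cv2.imwrite("pics/p5c.png",cv2.resize(a,None,fx=3,fy=3))
E
```

```text
(no output)
```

View pics/p5c.png

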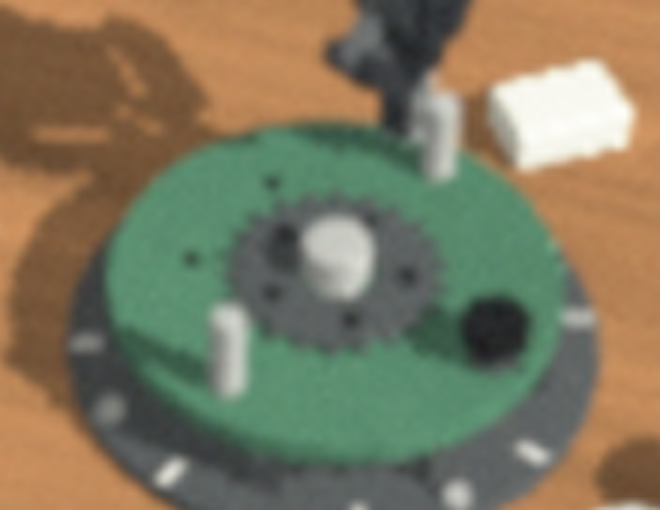

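```bash
python3 ang.py 207.5 90.5 136 163.5 225.3 166 .072
```

```text
[0.47418877 0.10620129 0.093     ] [0.638181   0.05057855 0.093     ] [0.58871458 0.15959614 0.072     ] ang AB 0.6952669405553857
```

>>> jog_arm(
  hand=[-1,-1,-1,-1,-1,-1],
  slide=[
    [0,0.001,0],
    [0.001,0.002,0],
    [0.001,0.003,0],
    [0.001,0.004,0],
    [0.001,0.005,0],
    [0.001,0.005,0],
  ],
  twist=[
    [0,0,0],
    [0,0,0],
    [0,0,0],
    [0,0,0],
    [0,0,0],
    [0,0,0],
  ],
)

```text
t: 7.93
position: [0.4785, 0.0955, 0.0818]
tcp_rot: [-2.489, -1.916, -0.001]
wrist_force: [-0.3, 0.0, 0.9]
finger_gap: 0.003
```

```bash
cat > pc.sh <<'E'
python3 pic.py pics/$1.png
python3 -c "
import cv2
a=cv2.imread('pics/$1.png')[60:230,60:280];cv2.imwrite('pics/$1c.png',cv2.resize(a,None,fx=3,fy=3))"
E
bash pc.sh p6
```

```text
(no output)
```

View pics/p6c.png

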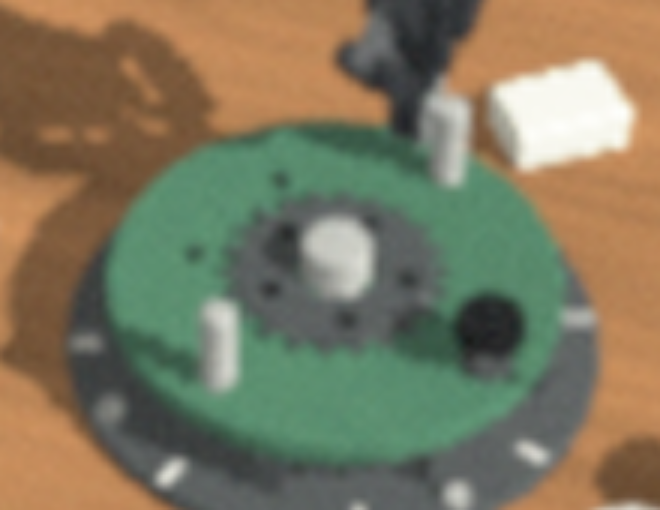

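```bash
python3 ang.py 210.3 91.5 133 161 223.3 165.5 .078; python3 ang.py 210.3 91.5 133 161 223.3 165.5 .072
```

```text
[0.47504827 0.11043042 0.093     ] [0.63502534 0.04556901 0.093     ] [0.59426082 0.15773965 0.078     ] ang AB 0.7534533079266015
[0.47504827 0.11043042 0.093     ] [0.63502534 0.04556901 0.093     ] [0.58860126 0.15684917 0.072     ] ang AB 0.7534533079266015
```

The plunger head has jumped up and more stem shows at (490,365), so it seems to have snapped out at about 0.77 rad. I'll nudge gently to check that it is locked.

>>> jog_arm(
  hand=[-1,-1,-1,-1],
  slide=[
    [0,0.001,0],
    [0,0.002,0],
    [0,0.0025,0],
    [0,0.0025,0],
  ],
  twist=[
    [0,0,0],
    [0,0,0],
    [0,0,0],
    [0,0,0],
  ],
)

```text
t: 8.37
position: [0.4783, 0.0978, 0.0818]
tcp_rot: [-2.489, -1.916, -0.0]
wrist_force: [-0.1, -0.2, 0.2]
finger_gap: 0.003
```

>>> jog_arm(
  hand=[-1,-1,-1],
  slide=[
    [0,0.001,0],
    [0,0.002,0],
    [0,0.002,0],
  ],
  twist=[
    [0,0,0],
    [0,0,0],
    [0,0,0],
  ],
)

```text
t: 8.62
position: [0.4784, 0.0991, 0.0818]
tcp_rot: [2.489, 1.915, -0.001]
wrist_force: [0.9, -5.0, -0.0]
finger_gap: -0.001
```

>>> jog_arm(
  hand=[-1,-1,-1,-1,-1,-1,-1,-1],
  slide=[
    [-0.004,-0.015,0],
    [-0.008,-0.03,0],
    [-0.008,-0.03,0.03],
    [-0.008,-0.03,0.07],
    [-0.03,-0.06,0.1],
    [-0.06,-0.09,0.12],
    [-0.09,-0.12,0.12],
    [-0.09,-0.12,0.12],
  ],
  twist=[
    [0,0,0],
    [0,0,0],
    [0,0,0],
    [0,0,0],
    [0,0,0],
    [0,0,0],
    [0,0,0],
    [0,0,0],
  ],
)

```text
t: 9.28
position: [0.3852, -0.0222, 0.203]
tcp_rot: [2.49, 1.915, -0.0]
wrist_force: [-0.1, 0.6, -1.2]
finger_gap: 0.002
```

```bash
bash pc.sh p7
```

```text
(no output)
```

View pics/p7c.png

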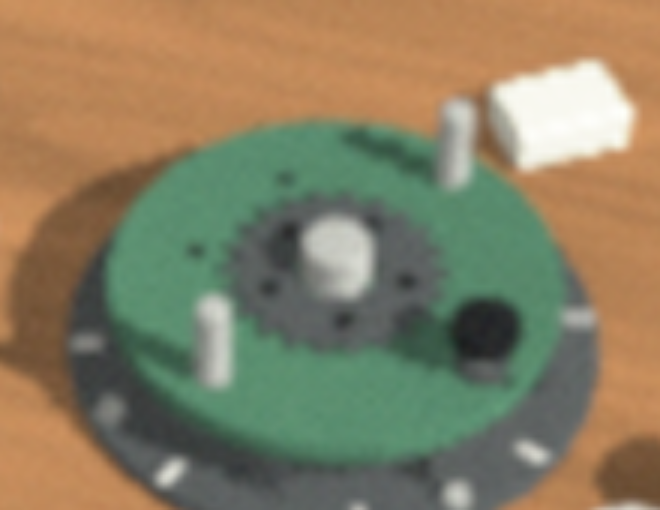

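View pics/p7.png

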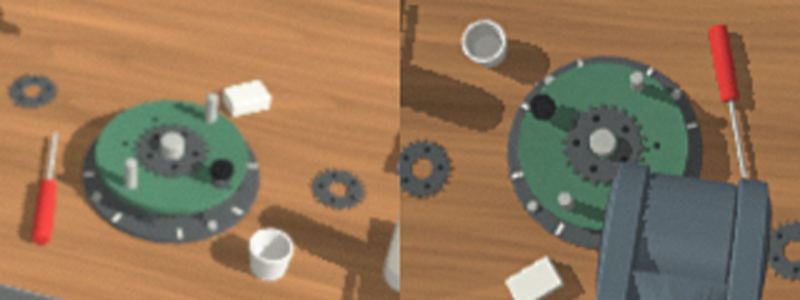

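```bash
python3 ang.py 212.3 94 131.3 160 222 166 .078; python3 - <<'E'
from h import *
T=pickle.load(open("top0.pkl","rb"))
t=lambda x,y,z: atz(T,*crop(x-400,y,220,140,2.5),z)
a,b,p=t(565,199,.093),t(636.5,76.5,.093),t(542,106.5,.078)
d=a-b;print(a,b,p,np.radians(201.1)-np.arctan2(d[1],d[0])%(2*np.pi))
for z in(.068,.072,.078):
  q=t(542,106.5,z)-np.array([.561,.0797,0]);print(z,np.hypot(q[0],q[1]),np.radians(111.1)-np.arctan2(q[1],q[0]))
E
```

```text
[0.47924139 0.11430325 0.093     ] [0.63395024 0.04293551 0.093     ] [0.59564714 0.15630429 0.078     ] ang AB 0.8004785554374672
[0.48350421 0.11525739 0.093     ] [0.63907801 0.04428085 0.093     ] [0.59591341 0.15611289 0.078     ] 0.7962823915117241
0.068 0.08612141537520096 0.8137352501681574
0.072 0.08527441260623975 0.8070797161875771
0.078 0.08401116912973382 0.796845545185842
```

Both views agree on a turntable angle of about 0.797 rad. They agree on the plunger's position only if it stands at its fully out height of 78 mm.

```bash
python3 - <<'E'
from workcell import r
print(r.hand_in())
E
```

```text
the job is handed in; nothing more can be done
None
```

I turned the table clockwise by one hole; my last pictures show the plunger out there and the sprocket flat round its hub. The job is handed in at about 9.4 s of the 48 s allowed, and no verdict was reported.

**How it went:** With the closed fingertips I pressed the plunger to its stop (about 19 N) and dragged it clockwise to about 0.4 rad. I then lifted off and pushed peg A from behind until the plunger snapped out. After that I backed the arm away, clear of everything.

**Angle:** The last pictures gave 0.80 rad in both camera views. The next hole is at 0.785 rad with 0.02 rad of play, so this is inside the allowed 0.04.

**Plunger:** The two views put its head within about 0.3 mm of each other when I assume the 78 mm "out" height. More of its stem was also visible than before.

**Less certain:** The check that the table is locked was only a gentle nudge, which met about 5 N. That fits the lock but does not prove it, because I had felt a similar force while turning the table. I saw no bystander move in the last pictures, but I did not measure them, and the wrench, brush and tape roll were out of view.

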